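Lean the phone against the tool organizer's bin front

TASK

Shut the tilt-out bin under the black tool organizer all the way, and stand the phone on its bottom edge on the desk, leaning back against the middle of the bin's flat front, so the build plan can be read: right way up, screen facing out, square to the front and tilted back about 20 degrees from upright. Set the phone down gently, without knocking it or pressing it hard against the desk or the bin; do not shove the organizer or anything else on the desk out of its place, and let go of the phone so that it stays there by itself.

Things in the scene. Friction and masses are not known exactly. Their poses are not given: they have to be found in the camera images.
- phone_center (a point): centre of the phone in its blue bumper case: a flat slab 144 mm long, 66 mm wide, 12 mm thick, about 0.2 kg (0.15 to 0.3), rubbery case all round. It starts lying flat on the level desk (top at z = 0), screen up. Its x axis runs along its length to its top end (the end with the orange bar on the screen and the front camera dot), y across its width, z out of the screen. The bottom edge is 72 mm from the centre towards -x, the back face 6 mm towards -z
- organizer: black plastic tool organizer, loose on the desk, about 3.5 kg (a push of 15 N may shift it): a tilt-out bin unit 250 mm wide (y), 170 deep (x), 156 high; on its roof a caddy of tools, 55 mm back from the front, up to 180 mm higher. Origin: centre of its underside; front faces its -x. With the bin shut the front is a flat upright plate, 248 mm wide, 8 to 150 mm above the desk, outer face at x = -85 mm
- bin (a joint): tilt-out bin of the organizer, in rad: 0 is shut (against a stop, front upright), up to 0.65 tilted out. It turns about a level line along y at the foot of its front (82 mm from the organizer's origin in -x, 10 mm above the desk), the top edge coming out towards -x. It stays where it is left; pushing its front at 115 mm height takes about 1 to 3 N
- bin_face (a point): point on the outer face of the bin's front, at mid-width, 105 mm up the front from the hinge line; its x axis points into the bin, square to the front, z up along the front
- phone_foot (a point): middle of the phone's bottom edge (72 mm from the phone's centre), same axes as phone_center
- turntable: round grey turntable, 180 mm across, 35 mm high, carrying the white motorcycle frame; leave alone
- moto_frame: white plastic model motorcycle frame, about 175 mm long and 95 mm high, standing loose on the turntable; leave alone
- steel_file: steel file with a red handle, 215 mm long, lying along its x; leave alone
- brush_rest: white ceramic brush rest, 85 mm wide, with a brush laid on it; leave alone
- paint_red: red paint jar, 36 mm across, 48 mm high; leave alone
- paint_white: white paint jar, 36 mm across, 48 mm high; leave alone
- cement: cement jar with orange cap, 42 mm across, 62 mm high; leave alone
- mug: blue mug, 76 mm across, 85 mm high; leave alone
Not all that is in view belongs to the job. Of the things that look like the part that bears phone_center, the middle-sized one is meant.

How it is judged (in metres and radians):
At the end, for the whole second after the job is handed in: The bin is shut (under 0.02 rad); the phone stands on its bottom edge on the desk, top end up, its back resting against the bin's front, screen outward, leaning back 10 to 30 degrees from upright, square to the front within 11 degrees, its centre within 40 mm of the middle of the front, at rest (value of joint bin below 0.02 rad and angle between phone_center's own x axis and vertical between 0.17 and 0.53 rad and angle between phone_center's own z axis and vertical below 1.45 rad and angle between the y axis of phone_center and the y axis of organizer, either way round below 0.2 rad and y of phone_center in the frame of organizer between -0.04 and 0.04 m and x of phone_center in the frame of organizer below -0.085 m and height (world z) of phone_foot below 0.009 m and contact force between phone and organizer above 0.03 N and linear speed of phone below 0.01 m/s); the robot touches nothing.
It fails at once if the phone is knocked or pressed hard (over 15 N) against the organizer or the desk (contact force between phone and organizer above 15 N or contact force between phone and table above 15 N).
It fails at once if the organizer is shoved out of its place by more than 6 mm (distance of organizer from where it was at the start of the episode above 0.006 m).
It fails at once if another thing on the desk is shifted by more than 15 mm (distance of any of moto_frame, steel_file, brush_rest, paint_red, paint_white, cement, mug from where it was at the start of the episode above 0.015 m).
It also fails if it takes over 64 s, if anything falls off the work surface, if the arm or the gripper's body presses on something with over 40 N, if the wrist force passes 120 N, or if a joint passes its speed limit or range.

ROBOT

A 6-joint arm with a two-finger parallel gripper is mounted at the origin on the work surface. World frame = base frame: x ahead of the robot, y to its left, z up, the work surface at z = 0. Lengths are in mm, angles in rad, forces in N, time in s.
With the tool pointing down it reaches from about 300 to 775 mm from the base axis. Payload 14.6 kg.
Tool frame: the origin (TCP) lies between the finger pads; the fingertips stand 19 mm ahead of it and the grasp point (between the pads) is the TCP (manip.tcp_to_tips is the distance from the TCP to the fingertips, in mm); x points along the fingers, z is the direction in which the jaws open and shut, and the axes are right-handed (so a half turn about x gives the same grasp; the last joint's range is limited). The gripper opens to 94 mm and grips with 3 to 60 N. Pads are 16 mm wide; open, the fingers measure 119 mm over their backs; the gripper's body (75 mm by 177 mm) begins 78 mm behind the grasp point.
Start: joints at [-1.415, 0.3, 1.521, -0, 1.321, -0.067], TCP at [121.522, -536.397, 224.446] pointing down, gripper open.
Joint ranges: [-3.03, 3.03], [-0.79, 2.21], [0.23, 2.52], [-1.04, 4.18], [0, 3.07], [-2.55, 2.55]. Speed limits (rad/s): [2.22, 2.22, 2.57, 3.14, 3.14, 3.14].

INTERFACE

Orientations are given as [roll, pitch, yaw] about the fixed x, y, z axes, in that order (R = Rz(yaw) Ry(pitch) Rx(roll)).
In Python, from cell import manip gives the robot as it stands.
- The arm moves only by the tool jog_arm, never from a script. Its argument "moves" is a list that holds one entry, the list of rows, each a list of 6 numbers: the shift along the world's x, y, z in mm, then the turn, a rotation vector about the world's x, y, z in degrees. In form: [[[dx, dy, dz, wx, wy, wz], ...]]. A call has 1 to 5 rows; each row shifts and turns the pose as measured when the row begins; what a row does not reach is not made up. A row lasts 1/10 s, in which the tool goes at most 50 mm and 8.59 degrees, less where a joint would pass 70% of its speed; a pose out of reach is approached as far as the arm can. A call is refused whole if a number of a shift passes 50 or a number of a turn 8.59, either way. A call with a gripper value outside its range is refused whole. "gripper" is the opening, from -1 (shut) to 1 (fully open), set as the call begins (left out, the last holds). The fingers move at their own pace and stop on an object; "squeeze" is the grip in N (left out, the last holds). Time passes only in rows, so rows that do not move let the fingers close. It gives the time, the measured TCP pose, the force and the opening at its end, in the units of the state.
- manip.read_state(): the state, without advancing time (a new reading comes with each control period).
- manip.camera(name): name is "scene" or "top" or "wrist"; returns (picture, depth): 480x640x3 uint8, blue, green, red; 480x640 float32, mm along the optical axis (not along the pixel's ray), 0 where there is no reading.
- manip.camera_params(name): a dict with "fx", "fy", "cx", "cy" (pixels), "dist" ([k1, k2, p1, p2, k3] as OpenCV has them; the pictures are not rectified), "rvec" (rotation vector, rad) and "tvec" (3), from world to camera coordinates, as OpenCV has them. Camera axes: x right, y down, z forward; pixel columns grow to the right and rows downward; lengths in mm; the calibration is good to about 2 mm. A picture is of the moment at which its call begins: read the wrist's pose just before it. camera_params takes no time and is no camera call; for the wrist camera it gives the pose at the moment of the call.
- manip.sign_off(): hands the job in, once; it reports no verdict.
The state is a dict: "clock": time; "joints": joint angles; "qd": joint speeds; "effort": joint torques, N m; "eef_pos": TCP position; "eef_rot": TCP orientation; "wrist_force": force on the tool from outside, world axes, zero at the start; "moment": the same for the moment, N m; "finger_gap": finger opening in mm.
Only numpy, scipy, OpenCV 4.12 (cv2) and the standard library are available. Lean on these libraries where they do the work, as an engineer would, in place of code of your own. Each camera call takes 0.05 s, during which the arm holds its last target. There are 200 camera calls.

## Working session

There is one attempt and no reset: what is moved stays moved. The work goes in short steps, Python scripts to look and compute and a tool call to move; the robot and the scene stay as the last step left them, time stands still between calls to the robot, and variables do not carry over. Pictures are saved under pics/ and viewed, about 8 in all and at most 12, crops included, and the job is handed in when it is done.

Besides the shell and the picture viewer there is one more tool, called after "Call:" as a command line: name --argument value ..., lists and objects as JSON in quotes. jog_arm: Moves the arm, as the interface text tells. Its arguments: {"type":"object","properties":{"moves":{"type":"array","items":{"type":"array","items":{"type":"array","items":{"type":"number"}}}},"gripper":{"type":"number"},"squeeze":{"type":"number"}},"required":["moves"]}

```bash
mkdir -p pics; ls
cat > h.py <<'E'
import numpy as np, cv2
from cell import manip
def snap(n,f):
    im,d=manip.camera(n); p=manip.camera_params(n); cv2.imwrite(f'pics/{f}.png',im); np.savez(f'pics/{f}.npz',im=im,d=d,**{k:np.array(v) for k,v in p.items()}); return im,d
def load(f): return np.load(f'pics/{f}.npz')
def px2w(z,u,v,depth=None,height=None,r=1):
    K=np.array([[z['fx'],0,z['cx']],[0,z['fy'],z['cy']],[0,0,1]],float)
    n=cv2.undistortPoints(np.array([[[u,v]]],float),K,z['dist'].astype(float))[0,0]
    R=cv2.Rodrigues(z['rvec'].astype(float))[0]; t=z['tvec'].astype(float).ravel()
    ray=R.T@np.array([n[0],n[1],1]); c=-R.T@t
    if height is not None: s=(height-c[2])/ray[2]
    else:
        w=z['d'][int(v)-r:int(v)+r+1,int(u)-r:int(u)+r+1]; s=np.median(w[w>0]) if depth is None else depth
    return c+s*ray
E
python3 - <<'E'
from h import *
snap('scene','s0');snap('top','t0');print(manip.read_state())
E
```

```text
pics
{'clock': 0.1, 'joints': array([-1.41460789e+00,  3.00415247e-01,  1.52147191e+00, -1.10646404e-05,
        1.32071894e+00, -6.66205635e-02]), 'qd': array([ 0.00098086, -0.001641  , -0.00269448,  0.0004764 ,  0.00172164,
       -0.00180617]), 'effort': array([ 4.27232399e-04, -5.32646406e+01, -3.53284156e+01,  7.09057529e-02,
        2.35340249e-02, -6.88115301e-05]), 'eef_pos': array([ 121.48543978, -536.20765286,  223.96314214]), 'eef_rot': array([3.08554714, 1.56978282, 1.73756256]), 'wrist_force': array([-0.63276081, -0.77353782,  0.16172665]), 'moment': array([-0.00256315, -0.02892629, -0.01844033]), 'finger_gap': 94.17276378973709}
```

View pics/s0.png

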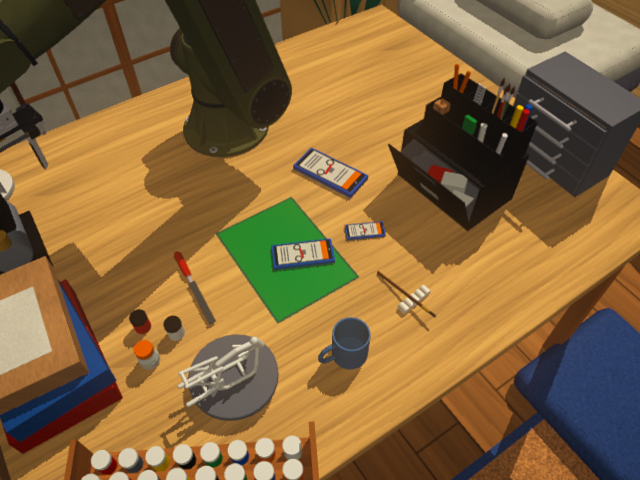

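View pics/t0.png

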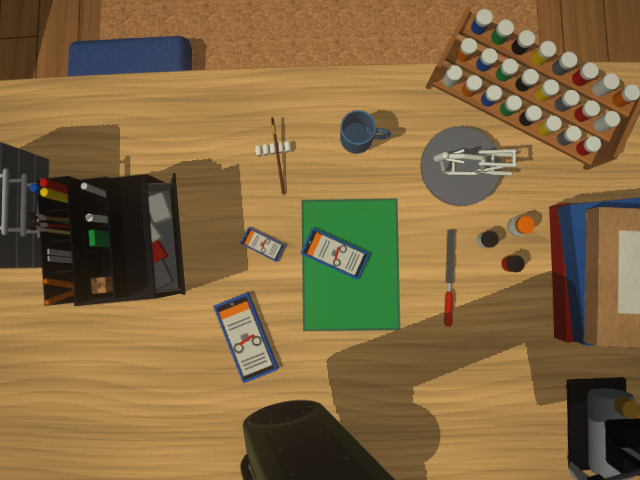

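Three phones: the middle-sized one lies on the green mat (top 336,253). The big one is at (245,337) and the small one at (264,244). The organizer is at left of the top view, bin open with its top edge at about x=180, facing right (world -y). Next I'll measure these.

Run:
```python
from h import *
z=load('t0'); im=z['im']
a=cv2.resize(im[210:300,225:385],None,fx=5,fy=5,interpolation=cv2.INTER_CUBIC)   # 800x450
cv2.imwrite('pics/c1.png',a)
b=cv2.resize(im[160:320,30:200],None,fx=3.7,fy=3.7,interpolation=cv2.INTER_CUBIC); cv2.imwrite('pics/c2.png',b)
# blue mask of phones
hsv=cv2.cvtColor(im,cv2.COLOR_BGR2HSV)
m=((hsv[...,0]>105)&(hsv[...,0]<130)&(hsv[...,1]>110)).astype(np.uint8)
n,l,s,c=cv2.connectedComponentsWithStats(m)
for i in range(1,n):
    if s[i,4]>60 and 200<c[i][0]<400 and c[i][1]>200:
        pts=np.argwhere(l==i)[:,::-1].astype(np.float32); h=12
        w=np.array([px2w(z,u,v,height=h)[:2] for u,v in pts],np.float32)
        print(s[i],c[i],cv2.minAreaRect(w), cv2.boxPoints(cv2.minAreaRect(w)).round(0).tolist())
for u,v in [(336,253),(313,235),(360,270),(390,300),(175,240),(182,290),(176,178),(110,240),(147,178),(153,298),(282,180),(358,132)]:
    print(u,v,px2w(z,u,v).round(1))
# organizer cloud: points
```

```text
[301 228  68  51 282] [335.30141844 252.66666667] ((510.4634704589844, -60.87627410888672), (142.58621215820312, 63.71760559082031), 64.38307189941406) [[451.0, -111.0], [508.0, -139.0], [570.0, -10.0], [513.0, 17.0]]
[214 293  64  89 496] [247.44354839 336.29435484] ((324.55548095703125, 144.70729064941406), (184.53761291503906, 84.19822692871094), 20.931337356567383) [[223.0, 151.0], [253.0, 72.0], [426.0, 138.0], [396.0, 217.0]]
336 253 [510.7 -63.9  12.3]
313 235 [552.4 -12.7  12.6]
360 270 [ 471.5 -117.2   11.8]
390 300 [ 4.021e+02 -1.842e+02 -3.000e-01]
175 240 [545.  289.   55.6]
182 290 [439.7 247.6 131.9]
176 178 [693.1 306.4   0.9]
110 240 [539.2 358.6 210.1]
147 178 [668.2 317.5 139.4]
153 298 [426.  298.3 154.6]
282 180 [680.5  56.5   8.2]
358 132 [ 788.8 -120.3    5.2]
```

View pics/c2.png

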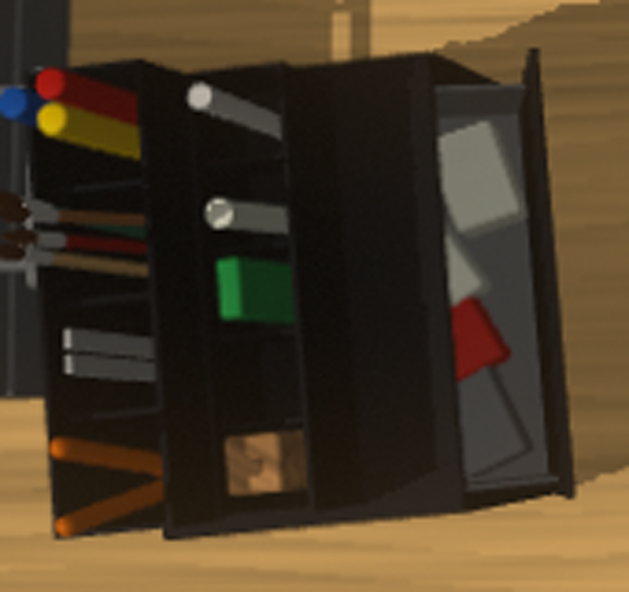

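```bash
cat >> h.py <<'E'
def cloud(z):
    K=np.array([[z['fx'],0,z['cx']],[0,z['fy'],z['cy']],[0,0,1]],float); d=z['d']
    v,u=np.nonzero(d>0)
    n=cv2.undistortPoints(np.stack([u,v],1).astype(float)[:,None],K,z['dist'].astype(float))[:,0]
    s=d[v,u]; R=cv2.Rodrigues(z['rvec'].astype(float))[0]; t=z['tvec'].astype(float).ravel()
    return (np.c_[n*s[:,None],s]-t)@R, u, v
E
python3 - <<'E'
from h import *
for f in ('t0','s0'):
    P,u,v=cloud(load(f))
    A=P[(P[:,0]>380)&(P[:,0]<720)&(P[:,1]>150)&(P[:,1]<520)]
    r=A[(A[:,2]>150)&(A[:,2]<163)&(A[:,1]>280)]
    print(f,len(r)); rc=cv2.minAreaRect(r[:,:2].astype(np.float32)); print('roof',rc,cv2.boxPoints(rc).round().tolist(),np.median(r[:,2]))
    q=A[(A[:,2]>5)&(A[:,1]<330)]
    # bin front plane: ransac
    rng=np.random.default_rng(0); best=0
    for _ in range(1500):
        p=q[rng.choice(len(q),3,False)]; n=np.cross(p[1]-p[0],p[2]-p[0]); 
        if np.linalg.norm(n)<1: continue
        n/=np.linalg.norm(n)
        if abs(n[2])>.75 or abs(n[0])>.4 : continue
        k=(abs((q-p[0])@n)<2.5); 
        if k.sum()>best: best=k.sum(); bk=k
    w=q[bk]; c=w.mean(0); n=np.linalg.svd(w-c,full_matrices=False)[2][2]; n*=-np.sign(n[1])
    print('plane',best,c.round(1),n.round(3),'tilt',np.arcsin(n[2]),'yaw',np.degrees(np.arctan2(-n[0],n[1]))); print(w.min(0).round(),w.max(0).round())
    yf=(c[1]-((0-c[2])*n[2]+(550-c[0])*n[0])/n[1]); print('y at x=550,z=0/10',yf, c[1]-((10-c[2])*n[2]+(550-c[0])*n[0])/n[1])
    T=q[(q[:,2]>100)&(q[:,1]<285)]; print('rim pts',T.min(0).round(),T.max(0).round(), cv2.minAreaRect(T[:,:2].astype(np.float32)))
E
```

```text
t0 4525
roof ((543.609130859375, 386.6341247558594), (251.81393432617188, 171.1539306640625), 4.71898889541626) [[411.0, 462.0], [425.0, 291.0], [676.0, 312.0], [662.0, 482.0]] 156.22901615504105
plane 848 [547.5 275.5  88.7] [ 0.081 -0.901 -0.426] tilt -0.43971744127564694 yaw -174.8601703703893
[427. 239.   6.] [677. 322. 144.]
y at x=550,z=0/10 317.6632674777086 312.9399211423025
rim pts [432. 239. 100.] [677. 283. 144.] ((553.0557250976562, 270.7183837890625), (245.99774169921875, 44.15261459350586), 4.749426364898682)
s0 2292
roof ((545.4529418945312, 381.077880859375), (256.07904052734375, 171.5739288330078), 6.5834832191467285) [[408.0, 452.0], [428.0, 281.0], [682.0, 311.0], [663.0, 481.0]] 155.84775761091765
plane 1663 [561.5 272.9  78.7] [ 0.073 -0.921 -0.383] tilt -0.3929409400388319 yaw -175.46848519056303
[431. 236.   5.] [682. 314. 143.]
y at x=550,z=0/10 304.69439280122964 300.536425655931
rim pts [433. 236. 100.] [682. 284. 143.] ((556.7435913085938, 267.8547058105469), (248.2362823486328, 47.46885681152344), 3.661266326904297)
```

Phone centre is about (510,-61), yaw 64.4°, with measured size 143x64 mm (true 144x66). The organizer roof fits 251x171 mm at z=156, as given. Its yaw is 94.75° and the shut front's middle is at (550.6,302). The bin is open about 0.41 rad.

I'll start with the bin: move in front of it with the gripper shut.

Call:
jog_arm --moves '[[[22, 37, 0, 0, 0, 4.1], [22, 37, 0, 0, 0, 4.1], [22, 37, 0, 0, 0, 4.1], [22, 37, 0, 0, 0, 4.1], [22, 37, 0, 0, 0, 4.1]]]' --gripper -1

```text
clock: 0.6
eef_pos: [231.4, -346.6, 221.0]
eef_rot: [3.081, 1.566, 2.097]
wrist_force: [0.2, 0.1, -0.5]
finger_gap: 57.6
```

Call:
jog_arm --moves '[[[22, 37, 0, 0, 0, 4.1], [22, 37, 0, 0, 0, 4.1], [22, 37, 0, 0, 0, 4.1], [22, 37, 0, 0, 0, 4.1], [22, 37, 0, 0, 0, 4.1]]]'

```text
clock: 1.1
eef_pos: [343.4, -153.0, 220.7]
eef_rot: [3.037, 1.566, 2.424]
wrist_force: [0.7, -0.6, 0.4]
finger_gap: 17.3
```

Call:
jog_arm --moves '[[[22, 37, 0, 0, 0, 4.1], [22, 37, 0, 0, 0, 4.1], [22, 37, 0, 0, 0, 4.1], [22, 37, 0, 0, 0, 4.1], [22, 37, 0, 0, 0, 4.1]]]'

```text
clock: 1.6
eef_pos: [455.8, 41.4, 220.7]
eef_rot: [3.044, 1.567, 2.805]
wrist_force: [-0.1, -0.9, -0.2]
finger_gap: 0.7
```

Call:
jog_arm --moves '[[[22, 37, 0, 0, 0, 4.1], [22, 37, 0, 0, 0, 4.1], [22, 37, 0, 0, 0, 4.1], [0, 0, 0, 0, 0, 0]]]'

```text
clock: 2.0
eef_pos: [524.1, 161.6, 218.8]
eef_rot: [3.12, 1.564, 3.111]
wrist_force: [0.3, 0.4, 0.8]
finger_gap: 0.6
```

Run:
```python
from h import *
from scipy.spatial.transform import Rotation as R
s=manip.read_state(); print(s['clock'],s['joints'].round(3),s['eef_pos'].round(1)); print(R.from_euler('xyz',s['eef_rot']).as_matrix().round(3),s['finger_gap'])
```

```text
2.0 [0.232 0.305 1.528 0.002 1.315 0.24 ] [524.1 161.6 218.8]
[[-0.006  0.009  1.   ]
 [ 0.     1.    -0.009]
 [-1.     0.    -0.006]] 0.6358021615966135
```

Call:
jog_arm --moves '[[[35, -5, 0, 0, 0, 5.3], [0, 0, 0, 8.5, 0.7, 0], [0, 0, 0, 8.5, 0.7, 0], [0, 0, 0, 8.5, 0.7, 0], [0, 0, 0, 8.5, 0.7, 0]]]'

```text
clock: 2.5
eef_pos: [559.6, 158.5, 217.9]
eef_rot: [1.567, 0.967, 1.662]
wrist_force: [-1.0, 0.3, -0.4]
finger_gap: 0.5
```

Call:
jog_arm --moves '[[[0, 0, 0, 8.5, 0.7, 0], [0, 0, 0, 8.5, 0.7, 0], [0, 0, 0, 8.5, 0.7, 0], [0, 0, 0, 8.5, 0.7, 0]]]'

```text
clock: 2.9
eef_pos: [560.1, 154.3, 220.6]
eef_rot: [1.557, 0.367, 1.646]
wrist_force: [-0.2, 0.1, 0.5]
finger_gap: 0.3
```

```bash
cat >> h.py <<'E'
from scipy.spatial.transform import Rotation as Rn
def st():
    s=manip.read_state(); print(s['clock'],s['joints'].round(3),s['eef_pos'].round(1),'gap',round(s['finger_gap'],1),'F',s['wrist_force'].round(1)); M=Rn.from_euler('xyz',s['eef_rot']).as_matrix(); print('x',M[:,0].round(3),'z',M[:,2].round(3)); return s,M
E
python3 -c "
from h import *
st()"
```

```text
2.9 [-0.2    0.555  1.572  1.116  1.597 -0.627] [560.1 154.3 220.6] gap 0.3 F [-0.2  0.1  0.5]
x [-0.07   0.931 -0.359] z [0.997 0.08  0.013]
```

The placement orientation is reachable with margin on every joint. Next: lower, approach, and push the bin with the fingertips.

Call:
jog_arm --moves '[[[0, 0, -35, 0, 0, 0], [0, 0, -35, 0, 0, 0], [-1, 25, -28, 0, 0, 0], [-2, 30, 0, 0, 0, 0], [0, 0, 0, 0, 0, 0]]]'

```text
clock: 3.4
eef_pos: [555.3, 205.5, 115.3]
eef_rot: [1.567, 0.361, 1.638]
wrist_force: [-0.3, -0.4, 0.3]
finger_gap: 0.5
```

Call:
jog_arm --moves '[[[-1, 12, 0, 0, 0, 0], [-1, 12, 0, 0, 0, 0], [-1, 12, 0, 0, 0, 0], [-1, 10, 0, 0, 0, 0], [0, 0, 0, 0, 0, 0]]]'

```text
clock: 3.9
eef_pos: [551.3, 253.4, 116.7]
eef_rot: [1.565, 0.362, 1.635]
wrist_force: [-0.4, 0.3, -0.1]
finger_gap: 0.4
```

```bash
python3 -c "
from h import *
st()"
```

```text
3.9 [-0.032  0.697  1.643  1.243  1.388 -0.762] [551.3 253.4 116.7] gap 0.4 F [-0.4  0.3 -0.1]
x [-0.06   0.933 -0.354] z [0.998 0.066 0.005]
```

Call:
jog_arm --moves '[[[0, 6, 0, 0, 0, 0], [-1, 6, 0, 0, 0, 0], [0, 6, 0, 0, 0, 0], [-1, 4, 0, 0, 0, 0]]]'

```text
clock: 4.3
eef_pos: [549.7, 276.4, 117.1]
eef_rot: [1.564, 0.362, 1.634]
wrist_force: [0.9, -0.1, 0.5]
finger_gap: 0.5
```

```bash
python3 -c "
from h import *
st(); im,d=snap('scene','s1'); cv2.imwrite('pics/c3.png',cv2.resize(im[60:260,320:580],None,fx=3,fy=3))"
```

```text
4.3 [ 0.009  0.696  1.645  1.27   1.359 -0.754] [549.7 276.4 117.1] gap 0.5 F [ 0.9 -0.1  0.5]
x [-0.059  0.933 -0.354] z [0.998 0.065 0.006]
```

View pics/c3.png

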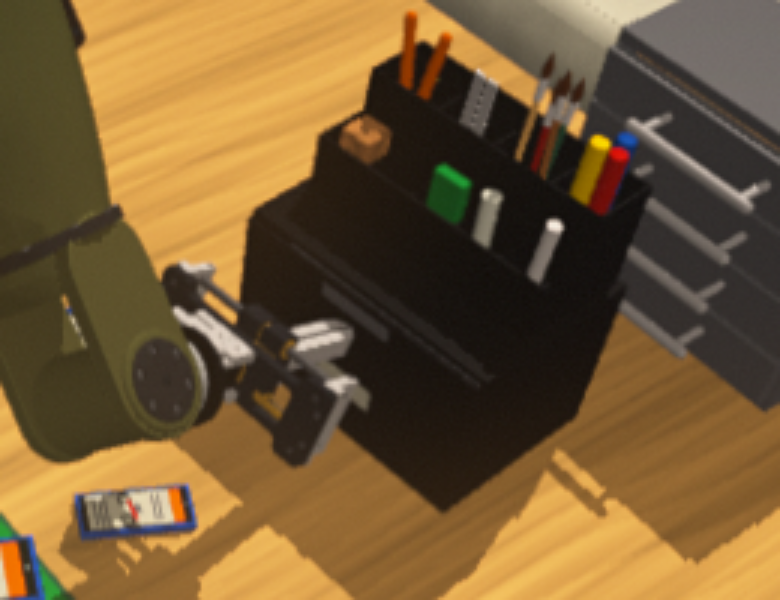

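The bin is nearly shut, with a small gap left along its top edge. I'll go on in fine steps and watch the force.

Call:
jog_arm --moves '[[[0, 2.5, 0, 0, 0, 0], [0, 2.5, 0, 0, 0, 0], [0, 0, 0, 0, 0, 0]]]'

```text
clock: 4.65
eef_pos: [549.3, 281.9, 116.9]
eef_rot: [1.565, 0.362, 1.634]
wrist_force: [-1.1, -4.5, 0.9]
finger_gap: 0.3
```

Call:
jog_arm --moves '[[[0, 2, 0, 0, 0, 0], [0, 0, 0, 0, 0, 0]]]'

```text
clock: 4.85
eef_pos: [549.6, 282.4, 116.9]
eef_rot: [1.565, 0.363, 1.633]
wrist_force: [-1.7, -3.2, 1.5]
finger_gap: 0.4
```

Call:
jog_arm --moves '[[[0, 2, 0, 0, 0, 0], [0, 0, 0, 0, 0, 0]]]'

```text
clock: 5.05
eef_pos: [549.8, 282.8, 116.9]
eef_rot: [1.565, 0.363, 1.632]
wrist_force: [-1.0, -3.0, 1.5]
finger_gap: 0.4
```

Call:
jog_arm --moves '[[[0, 4, 0, 0, 0, 0], [0, 0, 0, 0, 0, 0]]]'

```text
clock: 5.25
eef_pos: [550.6, 285.0, 116.9]
eef_rot: [1.565, 0.364, 1.63]
wrist_force: [-0.4, -1.3, 0.4]
finger_gap: 0.6
```

```bash
python3 -c "
from h import *
st(); im,d=snap('scene','s2'); print(manip.read_state()['wrist_force'])"
```

```text
5.25 [ 0.024  0.696  1.643  1.281  1.345 -0.747] [550.6 285.  116.9] gap 0.6 F [-0.4 -1.3  0.4]
x [-0.055  0.933 -0.356] z [0.998 0.061 0.006]
[-1.0546419  -2.05239961 -0.10270667]
```

```bash
cat > org.py <<'E'
from h import *
import sys
for f in sys.argv[1:]:
    P,u,v=cloud(load(f))
    A=P[(P[:,0]>400)&(P[:,0]<720)&(P[:,1]>200)&(P[:,1]<520)]
    a=np.array([-0.083,.9966]); b=np.array([.9966,.083]); o=np.array([550.6,301.9])
    D=(A[:,:2]-o)@a; L=(A[:,:2]-o)@b; z=A[:,2]
    for lo,hi in ((30,60),(60,90),(90,115),(115,140)):
        k=(z>lo)&(z<hi)&(D<20)&(D>-80)&(abs(L)<122)&(abs(L)>60); kk=k&(L>60)
        print(f,lo,'front D med',k.sum(),np.median(D[k]).round(2),'right',np.median(D[kk]).round(2))
    for lo,hi in ((190,230),(240,300)):
        k=(z>lo)&(z<hi)&(D>0)&(abs(L)<118); print('caddy',lo,np.percentile(D[k],[2,10,25,50]).round(1))
E
python3 org.py s0 s1 s2
python3 - <<'E'
import sys; sys.path.insert(0,'.')
from h import *
a=load('/../s0') if 0 else load('s0')['im']; b=load('s2')['im']
# caddy template shift
t=cv2.cvtColor(a[70:150,440:535],cv2.COLOR_BGR2GRAY).astype(np.float32);w=cv2.cvtColor(b[70:150,440:535],cv2.COLOR_BGR2GRAY).astype(np.float32)
print('shift px',cv2.phaseCorrelate(t,w,cv2.createHanningWindow(t.shape[::-1],cv2.CV_32F)))
cv2.imwrite('pics/c4.png',np.hstack([cv2.resize(load(f)['im'][110:230,385:520],None,fx=2.9,fy=2.9) for f in('s1','s2')]))
E
```

```text
s0 30 front D med 216 -14.32 right -13.75
s0 60 front D med 250 -25.55 right -25.73
s0 90 front D med 274 -35.58 right -38.38
s0 115 front D med 258 -50.26 right -51.55
caddy 190 [52.8 54.9 63.6 94.9]
caddy 240 [103.3 106.2 110.2 130.7]
s1 30 front D med 189 -2.56 right -2.64
s1 60 front D med 324 -3.29 right -4.0
s1 90 front D med 302 -4.62 right -5.06
s1 115 front D med 319 -5.66 right -6.05
caddy 190 [52.9 54.8 63.3 94.6]
caddy 240 [103.3 106.2 110.6 130.6]
s2 30 front D med 205 2.76 right 2.76
s2 60 front D med 326 3.12 right 3.26
s2 90 front D med 323 3.0 right 3.12
s2 115 front D med 332 3.42 right 3.57
caddy 190 [56.1 58.2 64.8 97.8]
caddy 240 [105.9 109.8 114.5 133.4]
shift px ((1.1862077508447868, -0.6469606360370008), 0.9930318636198838)
```

View pics/c4.png

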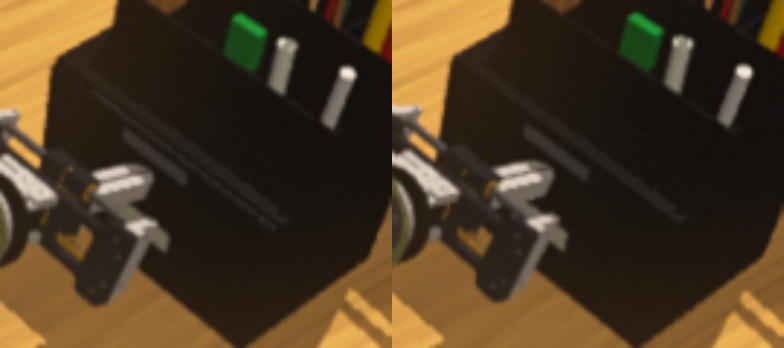

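The bin is shut: the front face is within about 0.007 rad of upright. The organizer slid back about 3 mm in the process, and the limit is 6 mm, so the rest has to be gentle. I'll back off now, and check the arm's clearance from the same picture.

Call:
jog_arm --moves '[[[1, -15, 0, 0, 0, 0], [3, -35, 0, 0, 0, 0], [3, -35, 20, -8.5, -0.7, 0], [0, -35, 35, -8.5, -0.7, -3.5], [-5, -40, 35, -8.5, -0.7, -3.5]]]' --gripper 1

```text
clock: 5.8
eef_pos: [550.1, 121.4, 197.5]
eef_rot: [1.554, 0.795, 1.506]
wrist_force: [1.0, -0.3, 0.3]
finger_gap: 36.9
```

Run:
```python
from h import *
P,u,v=cloud(load('s2'))
k=(P[:,0]>350)&(P[:,0]<700)&(P[:,1]>-100)&(P[:,1]<275)&(P[:,2]>20)&(u<440)
A=P[k]
for y in range(-100,275,25):
    q=A[(A[:,1]>=y)&(A[:,1]<y+25)]
    if len(q)>5: print(y,len(q),'zmin',np.percentile(q[:,2],[0,3,50]).round(),'x',q[:,0].min().round(),q[:,0].max().round())
z=load('t0')
for u_,v_ in ((244,240),(284,248),(280,260)): print(px2w(z,u_,v_,height=8).round())
st()
```

```text
-50 65 zmin [399. 403. 440.] x 350.0 389.0
-25 3093 zmin [169. 216. 403.] x 350.0 549.0
0 3263 zmin [146. 181. 356.] x 350.0 602.0
25 3160 zmin [153. 209. 348.] x 350.0 629.0
50 2354 zmin [192. 211. 374.] x 352.0 630.0
75 1681 zmin [215. 232. 387.] x 351.0 624.0
100 349 zmin [158. 168. 405.] x 351.0 604.0
125 206 zmin [168. 185. 206.] x 520.0 599.0
150 485 zmin [129. 133. 155.] x 470.0 649.0
175 800 zmin [115. 135. 177.] x 469.0 648.0
200 361 zmin [114. 133. 176.] x 474.0 644.0
225 31 zmin [124. 126. 140.] x 545.0 568.0
250 90 zmin [112. 116. 132.] x 541.0 568.0
[544. 145.   8.]
[524.  54.   8.]
[497.  64.   8.]
5.8 [-0.168  0.384  1.653  0.805  1.313 -0.422] [550.1 121.4 197.5] gap 36.9 F [ 1.  -0.3  0.3]
x [ 0.045  0.699 -0.714] z [ 0.999 -0.052  0.012]
```

Call:
jog_arm --moves '[[[-7, -35, 0, -8.5, 0.4, 0], [-7, -35, 0, -8.5, 0.4, 0], [-7, -35, 0, -8.5, 0.4, 0], [-7, -35, 0, -8.5, 0.4, 0], [-7, -35, 0, -8.5, 0.4, 0]]]'

```text
clock: 6.3
eef_pos: [514.4, -68.2, 206.6]
eef_rot: [0.757, 1.534, 0.71]
wrist_force: [-0.6, -0.8, -0.9]
finger_gap: 76.8
```

Call:
jog_arm --moves '[[[0, 0, 0, -2, 0.1, -7.5], [0, 0, 0, 0, 0, -7.5], [0, 0, 0, 0, 0, -7.5], [0, 0, 0, 0, 0, 0]]]'

```text
clock: 6.7
eef_pos: [512.6, -73.8, 207.9]
eef_rot: [-0.606, 1.535, -1.064]
wrist_force: [-0.0, 0.5, -0.4]
finger_gap: 94.1
```

Run:
```python
from h import *
s,M=st(); snap('wrist','w0')
# rotation vec (deg) to desired: x down, jaw along (0.902,-0.432)
x=np.array([0,0,-1.]); z=np.array([.902,-.432,0]); T=np.stack([x,np.cross(z,x),z],1)
print('need',np.degrees(Rn.from_matrix(T@M.T).as_rotvec()).round(1))
```

```text
6.7 [-0.2    0.231  1.648 -0.029  1.239  0.266] [512.6 -73.8 207.9] gap 94.1 F [-0.   0.5 -0.4]
x [ 0.017 -0.031 -0.999] z [ 0.897 -0.441  0.03 ]
need [1.8 1.  0.6]
```

View pics/w0.png

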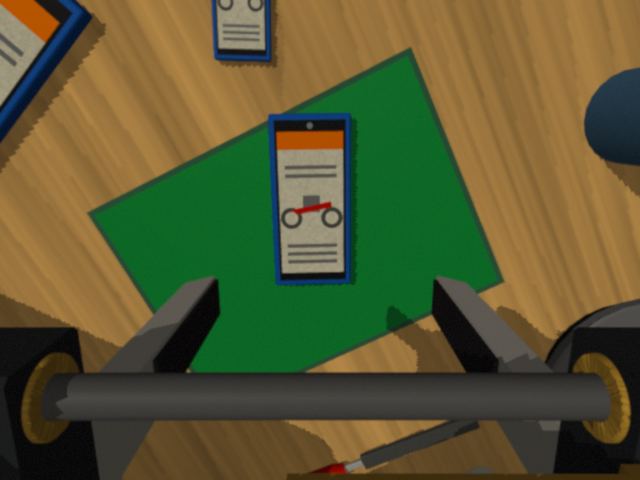

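The wrist view shows the phone with its corners at (269,115), (350,114), (354,283) and (277,285), top end up and the orange bar nearest the bin.

Run:
```python
from h import *
z=load('w0'); c=np.array([px2w(z,u,v,height=12) for u,v in((269,115),(350,114),(354,283),(277,285))])
print(c.round(1)); print('len',np.linalg.norm(c[0]-c[3]),np.linalg.norm(c[1]-c[2]),'wid',np.linalg.norm(c[0]-c[1]),np.linalg.norm(c[2]-c[3]))
d=(c[0]+c[1]-c[2]-c[3])[:2]; d/=np.linalg.norm(d); m=c.mean(0)[:2]; print('ctr',m,'yaw',np.degrees(np.arctan2(d[1],d[0])),'grip +15',m+15*d,'depth pt',px2w(z,312,200))
```

```text
[[ 512.7   15.4   12. ]
 [ 570.3  -11.8   12. ]
 [ 513.1 -141.7   12. ]
 [ 452.2 -113.2   12. ]]
len 142.1604482547445 141.9258573843791 wid 63.708307241833616 67.23721020490072
ctr [512.10250261 -62.8310785 ] yaw 65.5185322465351 grip +15 [518.31848604 -49.17964817] depth pt [512.96466164 -59.71587943  12.58250805]
```

Call:
jog_arm --moves '[[[3, 13, -35, 1.8, 1, 1.2], [3, 12, -40, 0, 0, 0], [0, 0, -40, 0, 0, 0], [0, 0, -20, 0, 0, 0], [0, 0, 0, 0, 0, 0]]]'

```text
clock: 7.25
eef_pos: [517.9, -50.1, 69.6]
eef_rot: [0.747, 1.569, 0.335]
wrist_force: [-0.5, 0.4, 0.3]
finger_gap: 94.2
```

```bash
cat >> h.py <<'E'
def need(x,z,p=None):
    s,M=st(); x=np.array(x,float);x/=np.linalg.norm(x); z=np.array(z,float); z-=x*(z@x); z/=np.linalg.norm(z)
    T=np.stack([x,np.cross(z,x),z],1); print('turn',np.degrees(Rn.from_matrix(T@M.T).as_rotvec()).round(1), 'shift',None if p is None else (np.array(p)-s['eef_pos']).round(1))
E
python3 -c "
from h import *
need([0,0,-1],[.906,-.423,0],[518,-48.5,21.5])"
```

```text
7.25 [-1.670e-01  4.200e-01  1.753e+00  1.000e-03  9.670e-01  2.440e-01] [517.9 -50.1  69.6] gap 94.2 F [-0.5  0.4  0.3]
x [ 0.002  0.001 -1.   ] z [ 0.916 -0.401  0.001]
turn [-0.   0.1 -1.4] shift [  0.1   1.6 -48.1]
```

Call:
jog_arm --moves '[[[0, 1, -25, 0, 0, -1.4], [0, 0.5, -15, 0, 0, 0], [0, 0, -6, 0, 0, 0], [0, 0, 0, 0, 0, 0]]]'

```text
clock: 7.65
eef_pos: [519.5, -49.8, 25.5]
eef_rot: [0.389, 1.566, -0.04]
wrist_force: [-0.2, 0.0, -0.3]
finger_gap: 94.4
```

```bash
python3 -c "
from h import *
need([0,0,-1],[.906,-.423,0],[518,-48.5,21.5])"
```

```text
7.65 [-1.660e-01  4.950e-01  1.769e+00  1.000e-03  8.730e-01  2.630e-01] [519.5 -49.8  25.5] gap 94.4 F [-0.2  0.  -0.3]
x [ 0.005 -0.    -1.   ] z [ 0.909 -0.416  0.004]
turn [ 0.   0.3 -0.4] shift [-1.5  1.3 -4. ]
```

Lower the last bit and close, gently at first and then firmer.

Call:
jog_arm --moves '[[[-1.5, 1, -4, 0, 0, 0], [0, 0, -1, 0, 0, 0], [0, 0, 0, 0, 0, 0]]]'

```text
clock: 7.95
eef_pos: [519.2, -49.1, 22.6]
eef_rot: [0.333, 1.563, -0.094]
wrist_force: [-0.6, -0.6, -0.5]
finger_gap: 93.7
```

Call:
jog_arm --moves '[[[0, 0, 0, 0, 0, 0], [0, 0, 0, 0, 0, 0], [0, 0, 0, 0, 0, 0], [0, 0, 0, 0, 0, 0], [0, 0, 0, 0, 0, 0]]]' --gripper -1 --squeeze 12

```text
clock: 8.45
eef_pos: [519.6, -49.1, 23.6]
eef_rot: [0.326, 1.561, -0.101]
wrist_force: [-0.2, -0.2, -0.8]
finger_gap: 65.7
```

Call:
jog_arm --moves '[[[0, 0, 0, 0, 0, 0], [0, 0, 0, 0, 0, 0], [0, 0, 0, 0, 0, 0]]]' --squeeze 20

```text
clock: 8.75
eef_pos: [519.6, -49.2, 23.6]
eef_rot: [0.32, 1.561, -0.107]
wrist_force: [-0.5, 0.3, -0.0]
finger_gap: 65.5
```

```bash
python3 -c "
from h import *
st()"
```

```text
8.75 [-1.650e-01  4.960e-01  1.773e+00  1.000e-03  8.630e-01  2.620e-01] [519.6 -49.2  23.6] gap 65.5 F [-0.5  0.3 -0. ]
x [ 0.009 -0.001 -1.   ] z [ 0.91  -0.414  0.009]
```

Gripped: the gap of 65.5 mm matches the phone's width. Lift it.

Call:
jog_arm --moves '[[[0, 0, 10, 0, 0, 0], [0, 0, 25, 0, 0, 0], [0, 0, 40, 0, 0, 0], [0, 0, 40, 0, 0, 0], [0, 0, 40, 0, 0, 0]]]'

```text
clock: 9.25
eef_pos: [515.4, -48.5, 180.4]
eef_rot: [3.136, 1.568, 2.709]
wrist_force: [0.7, 0.3, -1.5]
finger_gap: 65.4
```

```bash
python3 -c "
from h import *
need([-.078,.9365,-.342],[.9966,.083,0],[558.8,203.8,130])"
```

```text
9.25 [-1.650e-01  2.710e-01  1.665e+00  1.000e-03  1.208e+00  2.620e-01] [515.4 -48.5 180.4] gap 65.4 F [ 0.7  0.3 -1.5]
x [-0.002  0.001 -1.   ] z [ 0.91  -0.415 -0.003]
turn [ 69.6 -12.2  25.4] shift [ 43.4 252.3 -50.4]
```

Call:
jog_arm --moves '[[[2, 8, 0, 5, -0.9, 1.8], [3, 12, 0, 5, -0.9, 1.8], [3, 14, 0, 5, -0.9, 1.8], [3, 14, 0, 5, -0.9, 1.8], [3, 14, 0, 5, -0.9, 1.8]]]'

```text
clock: 9.75
eef_pos: [532.0, 15.7, 192.4]
eef_rot: [1.703, 1.112, 1.444]
wrist_force: [-0.3, 0.3, -1.7]
finger_gap: 65.6
```

Call:
jog_arm --moves '[[[3, 14, 0, 5, -0.9, 1.8], [3, 14, 0, 5, -0.9, 1.8], [3, 14, 0, 5, -0.9, 1.8], [3, 14, 0, 5, -0.9, 1.8], [3, 14, 0, 5, -0.9, 1.8]]]'

```text
clock: 10.25
eef_pos: [547.4, 87.6, 197.1]
eef_rot: [1.619, 0.654, 1.545]
wrist_force: [-0.1, 0.2, -2.1]
finger_gap: 65.5
```

Call:
jog_arm --moves '[[[3, 14, 0, 5, -0.9, 1.8], [3, 14, 0, 5, -0.9, 1.8], [3, 14, 0, 4, -0.9, 1.5], [0, 6, 0, 2, -0.5, 1], [0, 0, 0, 0, 0, 0]]]'

```text
clock: 10.75
eef_pos: [556.3, 137.3, 198.5]
eef_rot: [1.546, 0.362, 1.624]
wrist_force: [-0.4, -0.0, -0.8]
finger_gap: 65.7
```

```bash
python3 -c "
from h import *
need([-.078,.9365,-.342],[.9966,.083,0],[558.8,203.8,130])"
```

```text
10.75 [-0.234  0.578  1.6    1.113  1.586 -0.688] [556.3 137.3 198.5] gap 65.7 F [-0.4 -0.  -0.8]
x [-0.05   0.934 -0.354] z [0.998 0.062 0.023]
turn [0.6 1.4 1.2] shift [  2.5  66.5 -68.5]
```

Call:
jog_arm --moves '[[[1, 20, -20, 0.6, 1.4, 1.2], [1, 25, -25, 0, 0, 0], [0, 15, -20, 0, 0, 0], [0, 0, 0, 0, 0, 0]]]'

```text
clock: 11.15
eef_pos: [559.0, 197.0, 134.3]
eef_rot: [1.568, 0.358, 1.652]
wrist_force: [-0.5, -0.9, -1.8]
finger_gap: 65.6
```

```bash
python3 - <<'E'
from h import *
need([-.078,.9365,-.342],[.9966,.083,0],[553.8,263.8,90.1])
im,_=snap('scene','s3'); w,_=snap('wrist','w3'); snap('top','t3')
cv2.imwrite('pics/c5.png',np.hstack([cv2.resize(im[80:280,320:520],(400,400)),cv2.resize(w,(400,300))[:,:].repeat(1,0) if 0 else np.vstack([cv2.resize(w,(400,300)),np.zeros((100,400,3),np.uint8)])]))
E
python3 org.py s3
```

```text
11.15 [-0.129  0.688  1.605  1.167  1.485 -0.746] [559.  197.  134.3] gap 65.6 F [-0.5 -0.9 -1.8]
x [-0.076  0.934 -0.35 ] z [0.997 0.082 0.003]
turn [0.5 0.2 0.1] shift [ -5.2  66.8 -44.2]
s3 30 front D med 241 2.86 right 2.93
s3 60 front D med 275 2.97 right 3.16
s3 90 front D med 303 3.12 right 3.17
s3 115 front D med 335 3.27 right 3.18
caddy 190 [56.  58.1 64.9 98.9]
caddy 240 [106.2 109.3 113.6 133.3]
```

View pics/c5.png

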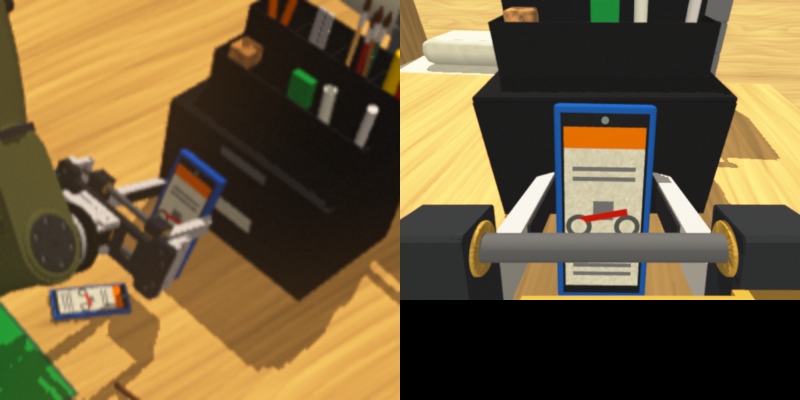

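Run:
```python
from h import *
z=load('w3'); P,u,v=cloud(z)
def plane(k,th=3):
    q=P[k]; q=q[abs(q[:,1]-np.median(q[:,1]))<60]
    for _ in range(6):
        c=np.median(q,0) if 0 else q.mean(0); n=np.linalg.svd(q-c,full_matrices=False)[2][2]; n*=-np.sign(n[1]); r=abs((q-c)@n); q=q[r<max(th,1.5*np.median(r))]
    print(len(q),c.round(1),n.round(3),'tilt',np.degrees(np.arcsin(n[2])).round(1),'yaw',np.degrees(np.arctan2(n[0],-n[1])).round(1),'med r',np.median(r).round(2)); return c,n
cp,n1=plane((u>275)&(u<380)&(v>185)&(v<345))
cf,n2=plane(((u>150)&(u<235)|(u>420)&(u<510))&(v>170)&(v<250))
print('front y at x=550:',[cf[1]-((550-cf[0])*n2[0]+(h-cf[2])*n2[2])/n2[1] for h in(10,70,140)])
for U,V in ((248,167),(410,170),(612/1.0 if 0 else 246,168)): pass
# phone top edge corners on screen plane
K=np.array([[z['fx'],0,z['cx']],[0,z['fy'],z['cy']],[0,0,1]],float)
R=cv2.Rodrigues(z['rvec'].astype(float))[0]; c0=-R.T@z['tvec'].astype(float).ravel()
def ray(U,V,c,n):
    m=cv2.undistortPoints(np.array([[[U,V]]],float),K,z['dist'].astype(float))[0,0]; r=R.T@np.array([*m,1.]); return c0+r*((c-c0)@n)/(r@n)
im=z['im']; hsv=cv2.cvtColor(im,cv2.COLOR_BGR2HSV); m=((hsv[...,0]>105)&(hsv[...,0]<130)&(hsv[...,1]>120)&(hsv[...,2]>60)); ys,xs=np.nonzero(m); k=(xs>220)&(xs<420)
print('blue bbox',xs[k].min(),xs[k].max(),ys[k].min(),ys[k].max())
for U,V in ((xs[k].min(),175),(xs[k].max(),175),(325,ys[k].min()),(318,ys[k].max())): print((U,V),ray(U,V,cp,n1).round(1))
P2,u2,v2=cloud(load('t3'))
for h in (140,):
    k=(P2[:,2]>152)&(P2[:,2]<160)&(P2[:,1]>285)&(P2[:,0]>400)&(P2[:,0]<700); print('top roof',cv2.minAreaRect(P2[k][:,:2].astype(np.float32)))
```

```text
16481 [559.9 211.6 148.1] [ 0.081 -0.932  0.353] tilt 20.7 yaw 5.0 med r 0.42
13626 [556.5 305.7 119.6] [ 0.088 -0.996 -0.001] tilt -0.1 yaw 5.1 med r 0.4
front y at x=550: [np.float64(305.2782987046492), np.float64(305.217617438633), np.float64(305.1468226282808)]
blue bbox 245 411 164 471
(np.int64(245), 175) [526.3 221.9 183.1]
(np.int64(411), 175) [591.4 227.6 183.2]
(325, np.int64(164)) [557.5 226.1 187.2]
(318, np.int64(471)) [558.8 176.1  54.5]
top roof ((555.4864501953125, 453.81121826171875), (321.1846618652344, 284.4968566894531), 89.24190521240234)
```

The phone hasn't slipped: its plane tilts 20.7° at yaw 5.0°. The bin front is upright to -0.1° at yaw 5.1°, at y=305.2. Move in, stopping short of the bin and the desk.

Call:
jog_arm --moves '[[[-1, 15, -10, 0.5, 0.2, 0], [-1, 15, -10, 0, 0, 0], [-1, 14, -10, 0, 0, 0], [-1, 10, -6, 0, 0, 0], [0, 0, 0, 0, 0, 0]]]'

```text
clock: 11.8
eef_pos: [556.9, 252.4, 100.6]
eef_rot: [1.562, 0.35, 1.646]
wrist_force: [-0.2, -0.3, -1.7]
finger_gap: 65.6
```

```bash
cat > rel.py <<'E'
from h import *
import sys
f=sys.argv[1]; need([-.078,.9365,-.342],[.9966,.083,0],[553.8,263.8,90.1]); snap('wrist',f)
z=load(f); P,u,v=cloud(z)
def plane(k,th=3):
    q=P[k]; q=q[abs(q[:,1]-np.median(q[:,1]))<60]
    for _ in range(6):
        c=q.mean(0); n=np.linalg.svd(q-c,full_matrices=False)[2][2]; n*=-np.sign(n[1]); r=abs((q-c)@n); q=q[r<max(th,1.5*np.median(r))]
    print(len(q),c.round(1),n.round(3),'tilt',np.degrees(np.arcsin(n[2])).round(1),'yaw',np.degrees(np.arctan2(n[0],-n[1])).round(1)); return c,n
cp,n1=plane((u>275)&(u<380)&(v>185)&(v<345))
cf,n2=plane(((u>130)&(u<225)|(u>430)&(u<520))&(v>150)&(v<250))
K=np.array([[z['fx'],0,z['cx']],[0,z['fy'],z['cy']],[0,0,1]],float)
R=cv2.Rodrigues(z['rvec'].astype(float))[0]; c0=-R.T@z['tvec'].astype(float).ravel()
def ray(U,V,c,n):
    m=cv2.undistortPoints(np.array([[[U,V]]],float),K,z['dist'].astype(float))[0,0]; r=R.T@np.array([*m,1.]); return c0+r*((c-c0)@n)/(r@n)
hsv=cv2.cvtColor(z['im'],cv2.COLOR_BGR2HSV); m=((hsv[...,0]>105)&(hsv[...,0]<130)&(hsv[...,1]>120)&(hsv[...,2]>40)); ys,xs=np.nonzero(m); k=(xs>220)&(xs<420)
t=ray(325,ys[k].min(),cp,n1); b=ray(318,ys[k].max(),cp,n1)
xa=(t-b)/np.linalg.norm(t-b); tb=t-12*n1; bb=t-144*xa-12*n1; bb2=b-12*n1
print('top-back',tb.round(1),'gap to bin',((tb-cf)@n2).round(1),'bottom-back z',bb[2].round(1),bb2[2].round(1),'len',np.linalg.norm(t-b).round(1))
E
python3 rel.py w4
```

```text
11.8 [-0.035  0.745  1.615  1.246  1.399 -0.789] [556.9 252.4 100.6] gap 65.6 F [-0.2 -0.3 -1.7]
x [-0.07   0.937 -0.342] z [0.997 0.078 0.008]
turn [-0.   0.5  0.3] shift [ -3.1  11.4 -10.5]
16477 [556.9 267.7 112.5] [ 0.078 -0.936  0.344] tilt 20.2 yaw 4.8
18048 [551.9 305.4 122.2] [ 0.089 -0.996 -0.001] tilt -0.1 yaw 5.1
top-back [553.6 293.  147.1] gap to bin 12.5 bottom-back z 12.0 14.3 len 141.5
```

Call:
jog_arm --moves '[[[-1, 5, -4, 0, 0, 0], [-1, 4, -4, 0, 0, 0], [0, 0, 0, 0, 0, 0], [0, 0, 0, 0, 0, 0]]]'

```text
clock: 12.25
eef_pos: [555.5, 260.9, 92.9]
eef_rot: [1.561, 0.35, 1.644]
wrist_force: [-0.3, -0.3, -2.4]
finger_gap: 65.5
```

```bash
python3 rel.py w5
```

```text
12.25 [-0.02   0.757  1.618  1.26   1.384 -0.801] [555.5 260.9  92.9] gap 65.5 F [-0.3 -0.3 -2.4]
x [-0.069  0.937 -0.343] z [0.997 0.077 0.01 ]
turn [-0.   0.6  0.4] shift [-1.7  2.9 -2.8]
16472 [555.2 276.8 104.3] [ 0.077 -0.935  0.345] tilt 20.2 yaw 4.7
18031 [550.9 305.9 118.8] [ 0.089 -0.996 -0.001] tilt -0.1 yaw 5.1
top-back [551.9 302.1 139. ] gap to bin 3.8 bottom-back z 3.8 6.2 len 141.5
```

Call:
jog_arm --moves '[[[-0.5, 1.5, -1.5, 0, 0.5, 0], [0, 1, -1, 0, 0, 0], [0, 0, 0, 0, 0, 0]]]'

```text
clock: 12.6
eef_pos: [555.3, 263.1, 90.6]
eef_rot: [1.57, 0.349, 1.647]
wrist_force: [-0.6, -0.3, -2.2]
finger_gap: 65.9
```

Call:
jog_arm --moves '[[[0, 0, -1, 0, 0, 0], [0, 0, 0, 0, 0, 0]]]'

```text
clock: 12.8
eef_pos: [555.3, 263.3, 90.3]
eef_rot: [1.569, 0.347, 1.647]
wrist_force: [-1.0, -0.2, -0.3]
finger_gap: 65.4
```

Call:
jog_arm --moves '[[[0, 0, -1, 0, 0, 0], [0, 0, 0, 0, 0, 0]]]'

```text
clock: 13.0
eef_pos: [555.3, 263.6, 90.1]
eef_rot: [1.569, 0.346, 1.648]
wrist_force: [-1.0, 0.2, 1.6]
finger_gap: 65.6
```

Desk contact made at about 3.5 N. Check the gap to the bin before releasing.

```bash
python3 rel.py w6
```

```text
13.0 [-0.016  0.764  1.615  1.264  1.385 -0.798] [555.3 263.6  90.1] gap 65.6 F [-1.   0.2  1.6]
x [-0.072  0.938 -0.339] z [0.997 0.077 0.002]
turn [-0.2  0.1  0.3] shift [-1.5  0.2 -0. ]
16463 [555.1 279.6 101.4] [ 0.079 -0.933  0.351] tilt 20.5 yaw 4.9
18036 [551.2 305.9 117.5] [ 0.089 -0.996 -0.001] tilt -0.0 yaw 5.1
top-back [552.  305.1 135.9] gap to bin 0.8 bottom-back z 1.1 4.3 len 140.7
```

Gap to the bin is about 0.8 mm, tilt 20.5°. Ease the grip, then open.

Call:
jog_arm --moves '[[[0, 0, 0.5, 0, 0, 0], [0, 0, 0, 0, 0, 0], [0, 0, 0, 0, 0, 0]]]' --squeeze 4

```text
clock: 13.35
eef_pos: [555.5, 263.3, 90.0]
eef_rot: [1.569, 0.347, 1.647]
wrist_force: [-0.1, 0.6, 0.6]
finger_gap: 66.1
```

Call:
jog_arm --moves '[[[0, 0, 0, 0, 0, 0], [0, 0, 0, 0, 0, 0], [0, 0, 0, 0, 0, 0], [0, 0, 0, 0, 0, 0]]]' --gripper 0.5

```text
clock: 13.75
eef_pos: [555.7, 263.2, 90.0]
eef_rot: [1.569, 0.347, 1.646]
wrist_force: [0.0, 0.4, -0.5]
finger_gap: 70.5
```

Call:
jog_arm --moves '[[[0, 0, 0, 0, 0, 0], [0, 0, 0, 0, 0, 0], [0, 0, 0, 0, 0, 0], [0, 0, 0, 0, 0, 0]]]' --gripper 1

```text
clock: 14.15
eef_pos: [555.7, 263.1, 90.0]
eef_rot: [1.568, 0.347, 1.646]
wrist_force: [0.4, -0.8, -0.3]
finger_gap: 93.6
```

```bash
python3 rel.py w7
```

```text
14.15 [-0.016  0.764  1.615  1.263  1.383 -0.797] [555.7 263.1  90. ] gap 93.6 F [ 0.4 -0.8 -0.3]
x [-0.071  0.938 -0.341] z [0.997 0.076 0.002]
turn [-0.1  0.1  0.4] shift [-1.9  0.7  0.1]
16467 [555.5 279.9 100.8] [ 0.081 -0.931  0.356] tilt 20.9 yaw 5.0
18040 [551.7 306.  117.2] [ 0.089 -0.996 -0.001] tilt -0.1 yaw 5.1
top-back [552.4 305.5 134.7] gap to bin 0.6 bottom-back z 0.2 2.1 len 141.9
```

View pics/w7.png

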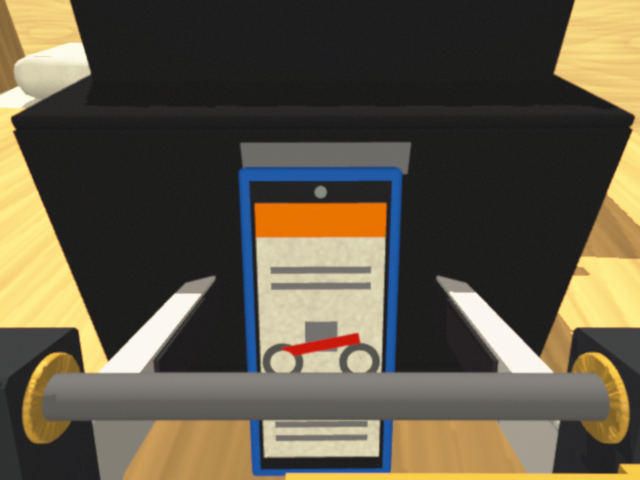

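The phone stands by itself, leaning centred on the bin front with both fingers clear of its sides. It leans at 20.9° and yaw 5.0°. Retreat straight back along the tool axis, then lift away.

Call:
jog_arm --moves '[[[0.4, -5, 1.8, 0, 0, 0], [0.8, -9, 3.3, 0, 0, 0], [1.5, -18, 6.5, 0, 0, 0], [1.5, -20, 7, 0, 0, 0], [2, -28, 12, 0, 0, 0]]]'

```text
clock: 14.7
eef_pos: [560.6, 181.0, 121.0]
eef_rot: [1.571, 0.347, 1.651]
wrist_force: [-0.4, -0.4, -0.3]
finger_gap: 93.8
```

Call:
jog_arm --moves '[[[0, -30, 30, 0, 0, 0], [0, -30, 40, 0, 0, 0], [0, 0, 20, 0, 0, 0], [0, 0, 0, 0, 0, 0], [0, 0, 0, 0, 0, 0]]]'

```text
clock: 15.2
eef_pos: [560.6, 112.0, 215.5]
eef_rot: [1.57, 0.35, 1.645]
wrist_force: [0.8, 0.6, -0.6]
finger_gap: 93.8
```

```bash
python3 - <<'E'
from h import *
st(); im,_=snap('scene','s9'); t,_=snap('top','t9'); w,_=snap('wrist','w9')
cv2.imwrite('pics/c9.png',np.hstack([cv2.resize(im,(400,300)),cv2.resize(w,(400,300))]))
a=load('s0')['im']; b=im; f=lambda i:cv2.cvtColor(i[70:150,440:535],cv2.COLOR_BGR2GRAY).astype(np.float32)
hw=cv2.createHanningWindow((95,80),cv2.CV_32F)
print('caddy shift px s0->s9',cv2.phaseCorrelate(f(a),f(b),hw),' s0->s2',cv2.phaseCorrelate(f(a),f(load('s2')['im']),hw))
P,_,_=cloud(load('s9'))
E
python3 org.py s9
```

```text
15.2 [-0.273  0.583  1.551  1.09   1.657 -0.647] [560.6 112.  215.5] gap 93.8 F [ 0.8  0.6 -0.6]
x [-0.069  0.937 -0.343] z [0.997 0.074 0.   ]
caddy shift px s0->s9 ((1.1715749739422066, -0.6632783763527925), 0.9975396158794562)  s0->s2 ((1.1862077508447868, -0.6469606360370008), 0.9930318636198838)
s9 30 front D med 351 2.69 right 2.9
s9 60 front D med 372 2.96 right 3.23
s9 90 front D med 324 3.22 right 3.39
s9 115 front D med 346 3.44 right 3.55
caddy 190 [56.1 58.2 64.8 98.8]
caddy 240 [106.4 109.5 113.8 133.6]
```

View pics/c9.png

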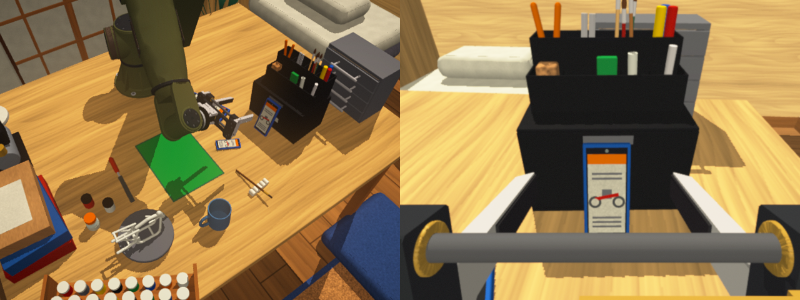

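The phone stands centred against the shut bin, right way up with its screen out, and nothing else has moved. The arm is clear of everything, so I'll hand in.

```bash
python3 -c "
from h import *
print(manip.sign_off())"
```

```text
the job is handed in; nothing more can be done
None
```

I shut the bin with the closed fingertips. Then I gripped the middle-sized phone by its sides, stood it on the desk against the middle of the bin front and let go. The job was handed in at about 15 s of the 64 s allowed; no verdict is reported.

- **Bin:** the wrist camera showed the front upright to 0.1° after release. The last scene-camera check puts it within about 0.01 rad, under the 0.02 rad limit.
- **Phone:** it leans back 20.9° and is square to the front within about 0.1°. It is within a few millimetres of mid-width, with its bottom edge on the desk.
- **Contact with the bin:** the measured gap at the phone's top edge was 0.6 mm, inside the 2 mm calibration error. The phone stayed leaning after release, so I take it to be resting on the bin, but I did not measure that contact force.
- **Set-down force:** the wrist read about 3.5 N when the phone met the desk, against the 15 N limit.
- **Organizer:** it slid back about 3 mm while the bin was being pushed shut, although the wrist force I read never passed about 5 N. That is inside the 6 mm limit, and it did not move again.
- **Other things on the desk:** they looked unmoved in the last picture; I did not measure them. The arm was clear of everything.

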